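# Load the board tester and start it with the two-key chord

## Task

Push the board cassette along its rails until it is fully home against the tester's end block. Then press the two tall round keys on the console down together, one fingertip on each, keep both fully down for three seconds, and let them come back up. Do not press the low square key between them, do not lift the cassette, and leave everything else where it stands.

Things in the scene. Friction and masses are not known exactly. Their poses are not given: they have to be found in the camera images.
- tester: Fixed tester, 260 x 130 mm. Origin: centre of its underside on the bench. +x: the way to push the cassette, roughly away from the robot. Deck 10 mm thick; two dark rails along x (inner faces y = +-45.5 mm, tops 30 mm above the bench); white end block at the far end, 58 mm high, stop face at x = +85 mm; near end open. May stand left or right of the console.
- cassette: Loose black box, 100 mm along x, 84 wide, 28 high, 0.3 to 0.55 kg, green board on top (parts 10 mm high). Origin: centre of its underside, on the deck 10 mm above the bench, axes as the tester's. Slides between the rails (3.5 mm play a side, 2 to 6 N). Starts 50 to 85 mm short of home; home (against the block) is x = +35 mm in the tester's frame, within 4 mm. Push its near face, 50 mm behind its origin.
- console: Fixed grey start console, a box 150 mm (x) x 180 mm (y) x 40 mm high. Origin: centre of its underside on the bench; z up, its -x side towards the robot. Its three keys stand in a row along its own y, 30 mm on the robot's side of its centre. A small jar stands on the rear part of its top.
- start_left_base: Fixed steel collar (diameter 32 mm, 9 mm high) of the left start key, on the console's top. Origin: centre of its underside, 40 mm above the bench.
- start_right_base: The same collar of the right start key. The two are 58 to 70 mm apart, centre to centre.
- start_left_top (a point): Centre of the top of the left (console's +y) start key: a flat round black cap, 26 mm in diameter, standing 20 mm above the console's top (60 mm above the bench) when up. It moves with the cap.
- start_right_top (a point): Centre of the top of the right (console's -y) start key, the same.
- start_left (a joint): Travel of the left start key, m: 0 up, 0.007 fully down against a hard stop. The spring needs about 1.2 N to begin and 4 N to be fully down; it comes back up when let go. It counts as down beyond 0.005.
- start_right (a joint): Travel of the right start key, the same.
- pause_key (a joint): Travel of the low square key between the start keys, m: 0 up, 0.004 down. Not to be pressed.
- pause_key_top (a point): Centre of the top of the low square key (16 mm square, 10 mm above the console's top, so 10 mm lower than the round ones), midway between the start keys within a few mm.
- flux_jar: Bystander: closed amber jar, 36 mm wide, 36 mm high, on the rear part of the console's top, over 70 mm behind the row of keys. Origin: centre of its underside.
- driver: Bystander: screwdriver 160 mm long lying between tester and console. Origin: under its middle.
- spool: Bystander: metal solder spool, 60 mm wide, 42 mm high, beyond the work. Origin: centre of its underside.
- parts_tray: Bystander: white divided parts tray, 120 x 90 x 28 mm, at the far left. Origin: centre of its underside.
- rinse_bottle: Bystander: white bottle, 52 mm wide, 130 mm high, at the far right. Origin: centre of its underside.
- multimeter: Bystander: blue hand multimeter lying flat, 150 x 75 x 38 mm, at the far right. Origin: centre of its underside.
- heat_sink: Bystander: finned aluminium heat sink, 40 x 40 x 25 mm, at the far left. Origin: centre of its underside.
Not all that is in view belongs to the job. What is shaped like the console but green is not meant.

How it is judged:
By the outcome, as a careful person would: the job done as asked, in the order asked, and still so for the second after the job is handed in, with the robot touching nothing.
It also fails if it takes over 54 s, if anything falls off the work surface, if the arm or the gripper's body presses on something with over 40 N, if the wrist force passes 120 N, or if a joint passes its speed limit or range.

## Robot

A 7-joint arm with a two-finger parallel gripper is mounted at the origin on the work surface. World frame = base frame: x ahead of the robot, y to its left, z up, the work surface at z = 0. Lengths are in m, angles in degrees, forces in N, time in s.
With the tool pointing down it reaches from about 0.425 to 0.925 m from the base axis. Payload 6.8 kg.
Tool frame: the origin (TCP) lies between the finger pads; the fingertips stand 14 mm ahead of it and the grasp point (between the pads) lies 5 mm behind it; x points along the fingers, z is the direction in which the jaws open and shut, and the axes are right-handed (so a half turn about x gives the same grasp; the last joint's range is limited). The gripper opens to 85 mm and grips with 20 to 120 N. Pads are 22 mm wide; open, the fingers measure 114 mm over their backs; the gripper's body (76 mm by 85 mm) begins 54 mm behind the grasp point. The pads swing forward as they close: fully open they stand 13 mm farther back than shut.
Start: joints at [-6.194, 27.33, 1.283, 89.118, -0.659, 63.558, -4.761], TCP at [0.675, 0, 0.245] pointing down, gripper open.
Joint ranges: [-169.35, 169.35], [-19.33, 120.38], [-80.79, 83.38], [13.8, 139.57], [-78.32, 258.32], [9.67, 109.79], [-169.56, 169.56]. Speed limits (degrees/s): [136.94, 136.94, 180, 180, 180, 180, 180].

## Interface

Orientations are given as a 3x3 rotation matrix whose columns are the frame's x, y, z axes.
In Python, from workcell import read_state, eyes, sign_off gives the robot as it stands.
- The arm moves only by the tool apply_moves, never from a script. Its argument "motion" is one flat list of numbers, 7 for each row, row after row: the finger opening in mm, from 0 to 85.4, then the shift along the tool's x, y, z in mm, then the turn, a rotation vector about the tool's x, y, z in rad. A call has 1 to 8 rows; each row shifts and turns the commanded pose from where the row before left it, along the tool's axes as they then stand; what a row does not reach is not made up. A row lasts 1/10 s, in which the tool goes at most 50 mm and 8.59 degrees, less where a joint would pass 70% of its speed; a pose out of reach is approached as far as the arm can. A call with a gripper value outside its range is refused whole. The fingers move at their own pace and stop on an object; "squeeze" is the grip in N (left out, the last holds). Time passes only in rows, so rows that do not move let the fingers close. It gives the time, the measured TCP pose, the force and the opening at its end, in the units of the state.
- read_state(): the state, without advancing time (a new reading comes with each control period).
- eyes.capture(name): name is "scene" or "side" or "wrist"; returns a dict with "pixels" (384x512x3 uint8, blue, green, red), "fx", "fy", "cx", "cy" (pixels), "k1" (the pictures are not rectified: a ray, as slopes to the right and down, at radius r is drawn at 1 + k1 r^2 times it, then the intrinsics apply), "R" (3x3) and "t" (3): a world point X has camera coordinates R X + t; the wrist camera has in their place "tool_from_camera" (4x4, takes a point from camera to tool coordinates, whose origin is the TCP and whose axes are the tool frame's). Camera axes: x right, y down, z forward; pixel columns grow to the right and rows downward; lengths in m; the calibration is good to about 2 mm. A picture is of the moment at which its call begins: read the wrist's pose just before it. There is no depth.
- sign_off(): hands the job in, once; it reports no verdict.
The state is a dict: "time": time; "q": joint angles; "qd": joint speeds; "joint_torque": joint torques, N m; "position": TCP position; "orientation": TCP orientation; "wrist_force": force on the tool from outside, world axes, zero at the start; "moment": the same for the moment, N m; "gripper_width": opening from 0.0 (shut) to 1.0 (fully open).
Only numpy, scipy, OpenCV 4.12 (cv2) and the standard library are available. Lean on these libraries where they do the work, as an engineer would, in place of code of your own. Each camera call takes 0.05 s, during which the arm holds its last target.

## Working session

There is one attempt and no reset: what is moved stays moved. The work goes in short steps, Python scripts to look and compute and a tool call to move; the robot and the scene stay as the last step left them, time stands still between calls to the robot, and variables do not carry over. Pictures are saved under pics/ and viewed, and the job is handed in when it is done.

Besides the shell and the picture viewer there is one more tool, called after "Emit:" by a JSON object that holds its "op" and its "data". apply_moves: Moves the arm, as the interface text tells. Its arguments: {"type":"object","properties":{"motion":{"type":"array","items":{"type":"number"}},"squeeze":{"type":"number"}},"required":["motion"]}

```bash
mkdir -p pics; ls; cat > h.py <<'E'
import numpy as np, cv2
from workcell import read_state, eyes, sign_off
def cap(name,fn):
    s=read_state(); d=eyes.capture(name); cv2.imwrite('pics/'+fn+'.png',d['pixels'])
    np.save('pics/'+fn+'.npy',np.array([d,s],dtype=object),allow_pickle=True); return d,s
def load(fn): return np.load('pics/'+fn+'.npy',allow_pickle=True)
def cam(d,s):
    if 'R' in d: R=np.array(d['R']);t=np.array(d['t']); return R.T,-R.T@t
    T=np.array(d['tool_from_camera']);Ro=np.array(s['orientation']);p=np.array(s['position'])
    return Ro@T[:3,:3],Ro@T[:3,3]+p
def K(d): return np.array([[d['fx'],0,d['cx']],[0,d['fy'],d['cy']],[0,0,1.]])
def ray(d,s,uv):
    A,o=cam(d,s)
    u=cv2.undistortPoints(np.array(uv,float).reshape(-1,1,2),K(d),np.array([d['k1'],0,0,0.])).reshape(-1,2)
    return o,(A@np.c_[u,np.ones(len(u))].T).T
def plane(d,s,uv,z):
    o,r=ray(d,s,uv); return o+r*((z-o[2])/r[:,2])[:,None]
def proj(d,s,X):
    A,o=cam(d,s); X=np.array(X,float).reshape(-1,3); c=(A.T@(X-o).T).T
    return cv2.projectPoints(c,np.zeros(3),np.zeros(3),K(d),np.array([d['k1'],0,0,0.]))[0].reshape(-1,2)
E
python3 - <<'E'
from h import *
for n in ['scene','side','wrist']:
    d,s=cap(n,n+'0'); print(n,d['fx'],d['k1'],cam(d,s)[1].round(3))
print({k:np.round(v,3).tolist() for k,v in s.items()})
E
```

```text
pics
scene 447.856047821498 -0.14616097780702234 [ 1.59  -0.133  0.975]
side 400.80530095418766 -0.06658414404471107 [0.437 0.592 0.84 ]
wrist 285.44942895801273 -0.03202755591573192 [0.676 0.068 0.374]
{'time': 0.1, 'q': [-6.193, 27.373, 1.279, 89.172, -0.66, 63.559, -4.761], 'qd': [-0.019, -0.161, 0.091, -0.194, -0.028, 0.09, 0.033], 'joint_torque': [0.006, -59.777, 1.614, -28.195, 0.013, 0.005, -0.0], 'position': [0.674, 0.0, 0.244], 'orientation': [[-0.002, -0.0, 1.0], [-0.0, 1.0, 0.0], [-1.0, -0.0, -0.002]], 'wrist_force': [-0.295, -0.421, 0.578], 'moment': [0.008, 0.016, -0.021], 'gripper_width': 1.001}
```

View pics/scene0.png

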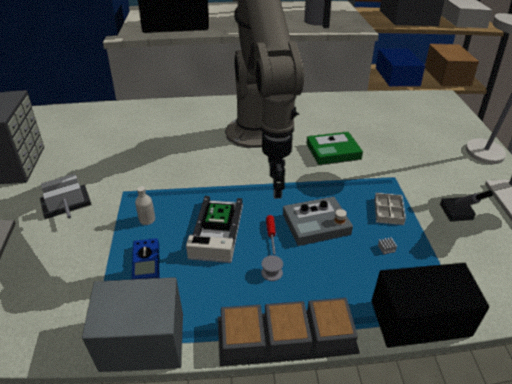

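View pics/side0.png

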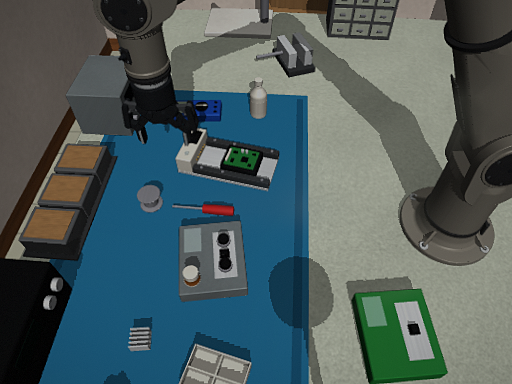

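View pics/wrist0.png

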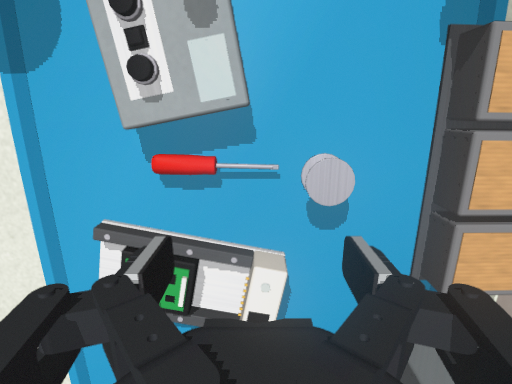

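```bash
python3 - <<'E'
from h import *
a=cv2.imread('pics/wrist0.png')[0:140,80:260]; b=cv2.imread('pics/side0.png')[125:305,160:285]
cv2.imwrite('pics/c1.png',cv2.resize(a,None,fx=4,fy=4,interpolation=cv2.INTER_CUBIC))
cv2.imwrite('pics/c2.png',cv2.resize(b,None,fx=3.3,fy=3.3,interpolation=cv2.INTER_CUBIC))
a=cv2.imread('pics/wrist0.png')[210:340,80:300]
cv2.imwrite('pics/c3.png',cv2.resize(a,None,fx=3.6,fy=3.6,interpolation=cv2.INTER_CUBIC))
E
```

```text
(no output)
```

View pics/c1.png

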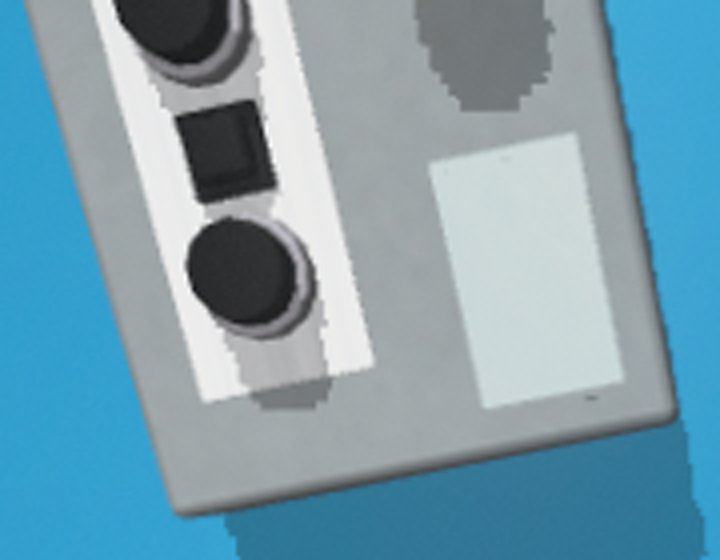

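View pics/c2.png

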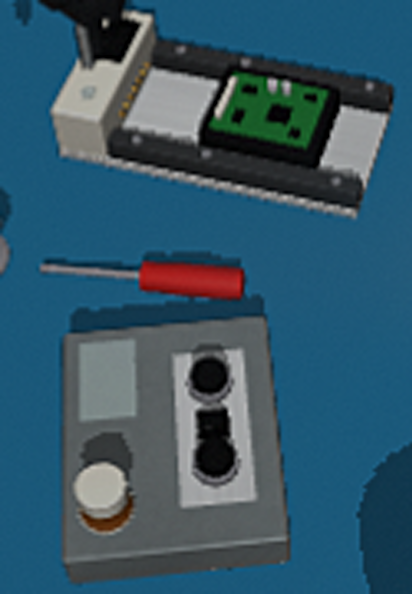

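View pics/c3.png

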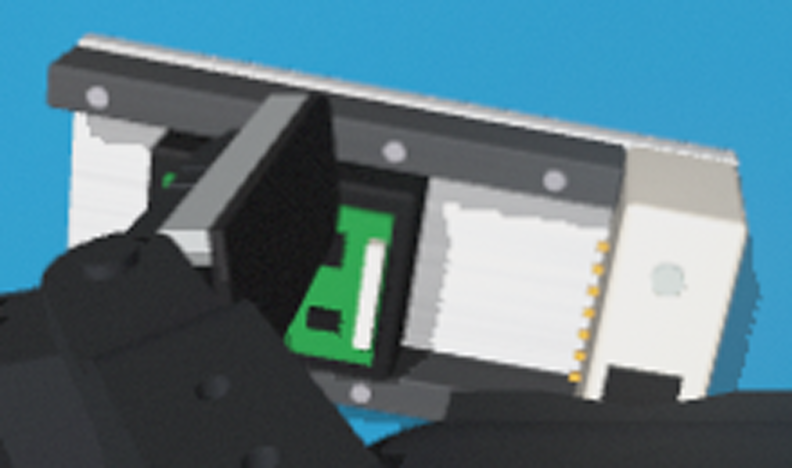

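```bash
python3 - <<'E'
from h import *
dw,sw=load('wrist0');ds,ss=load('side0');dc,sc=load('scene0')
w=lambda x,y:(x/3.6+80,y/3.6+210); w1=lambda x,y:(x/4+80,y/4); si=lambda x,y:(x/3.3+160,y/3.3+125)
P=lambda n,d,s,p,z:print(n,plane(d,s,[p],z)[0].round(4))
P('rail+ outer near',dw,sw,w(60,45),.03);P('rail+ outer far',dw,sw,w(625,150),.03)
P('rail+ inner near',dw,sw,w(50,103),.03);P('rail+ inner far',dw,sw,w(605,208),.03)
P('deck far corner+',dw,sw,w(736,158),.01);P('deck near+',dw,sw,w(80,38),.01)
P('block far corner+',dw,sw,w(745,228),.058)
P('cass far+ top',dw,sw,w(428,180),.038);P('cass far- top',dw,sw,w(385,378),.038)
P('side deck near-',ds,ss,si(390,115),.01);P('side deck near+',ds,ss,si(357,215),.01)
P('side rail+ outer far',ds,ss,si(108,155),.03);P('side rail+ outer near',ds,ss,si(358,205),.03)
P('side cass near+ top',ds,ss,si(322,150),.038);P('cass near- top',ds,ss,si(340,90),.038)
P('side cass far+ top',ds,ss,si(205,125),.038)
P('pause top w',dw,sw,w1(217,145),.05);P('right w',dw,sw,w1(242,271),.06)
P('right s',ds,ss,si(210,376),.06);P('left s',ds,ss,si(216,455),.06)
P('consol corner-near w',dw,sw,w1(180,515),.04);P('console far',dw,sw,w1(675,412),.04)
P('left near edge w',dw,sw,w1(28,0),.04)
for n in['scene0']:
  a=cv2.imread('pics/scene0.png')[180:280,170:370];cv2.imwrite('pics/c4.png',cv2.resize(a,None,fx=4,fy=4,interpolation=cv2.INTER_CUBIC))
E
```

```text
rail+ outer near [ 0.4645 -0.0713  0.03  ]
rail+ outer far [ 0.6695 -0.1122  0.03  ]
rail+ inner near [ 0.4571 -0.0943  0.03  ]
rail+ inner far [ 0.6619 -0.1365  0.03  ]
deck far corner+ [ 0.7127 -0.1261  0.01  ]
deck near+ [ 0.4605 -0.0764  0.01  ]
block far corner+ [ 0.7117 -0.1277  0.058 ]
cass far+ top [ 0.5976 -0.1204  0.038 ]
cass far- top [ 0.5756 -0.2071  0.038 ]
side deck near- [ 0.4345 -0.1844  0.01  ]
side deck near+ [ 0.4565 -0.0729  0.01  ]
side rail+ outer far [ 0.6622 -0.1048  0.03  ]
side rail+ outer near [ 0.4558 -0.067   0.03  ]
side cass near+ top [ 0.4878 -0.1156  0.038 ]
cass near- top [ 0.4776 -0.1837  0.038 ]
side cass far+ top [ 0.5857 -0.1361  0.038 ]
pause top w [0.5467 0.1439 0.05  ]
right w [0.5542 0.1118 0.06  ]
right s [0.5485 0.1168 0.06  ]
left s [0.537  0.1775 0.06  ]
consol corner-near w [0.5216 0.049  0.04  ]
console far [0.6649 0.0769 0.04  ]
left near edge w [0.4959 0.1821 0.04  ]
```

View pics/c4.png

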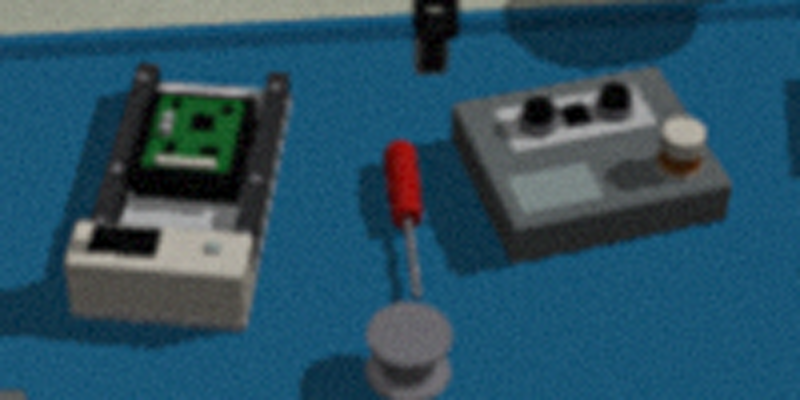

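Emit:
{"op": "apply_moves", "data": {"motion": [30,0,0,0,0.147,0,0,30,0,0,0,0.147,0,0,30,0,0,0,0.147,0,0,30,0,0,0,0.147,0,0,30,0,0,0,0.147,0,0,30,0,0,0,0.147,0,0,30,0,0,0,0.147,0,0,30,0,0,0,0.147,0,0], "squeeze": 30}}

```text
time: 0.95
position: [0.6748, 0.0001, 0.2449]
orientation: [[-0.001, 0.925, 0.379], [0.0, 0.379, -0.925], [-1.0, -0.001, -0.0]]
wrist_force: [-0.6, -0.3, 0.2]
gripper_width: 0.352
```

Emit:
{"op": "apply_moves", "data": {"motion": [30,0,0,0,0.147,0,0,30,0,0,0,0.147,0,0,30,0,0,0,0.147,0,0,30,0,0,0,0.147,0,0,30,20,-30,30,0,0,0,30,20,-30,30,0,0,0,30,20,-30,30,0,0,0,30,20,-30,30,0,0,0]}}

```text
time: 1.75
position: [0.5325, -0.0954, 0.1645]
orientation: [[-0.0, 0.981, -0.192], [-0.0, -0.192, -0.981], [-1.0, -0.0, 0.0]]
wrist_force: [0.4, -0.8, -0.5]
gripper_width: 0.351
```

Emit:
{"op": "apply_moves", "data": {"motion": [30,20,-30,30,0,0,0,30,20,-30,30,0,0,0,30,0,0,0,0,0,0,30,0,0,0,0,0,0,30,0,0,0,0,0,0]}}

```text
time: 2.25
position: [0.4652, -0.1416, 0.1258]
orientation: [[0.002, 0.982, -0.191], [-0.0, -0.191, -0.982], [-1.0, 0.002, -0.0]]
wrist_force: [0.7, -0.7, -0.2]
gripper_width: 0.352
```

```bash
python3 - <<'E'
from h import *
d,s=cap('wrist','wrist1');cap('side','side1')
print(s['time'],s['position'].tolist() if hasattr(s['position'],'tolist') else s['position'],np.round(s['orientation'],3).tolist(),s['gripper_width'],s['wrist_force'])
a=cv2.imread('pics/side1.png')[125:305,140:300]
cv2.imwrite('pics/c5.png',cv2.resize(a,None,fx=3.3,fy=3.3,interpolation=cv2.INTER_CUBIC))
E
```

```text
2.25 [0.4652417260866967, -0.14160993326005375, 0.1257836723190999] [[0.002, 0.982, -0.191], [-0.0, -0.191, -0.982], [-1.0, 0.002, -0.0]] 0.3520398245273194 [ 0.73515518 -0.68869674 -0.23316969]
```

View pics/wrist1.png

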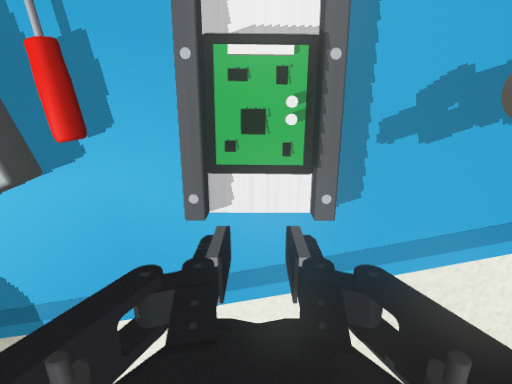

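View pics/c5.png

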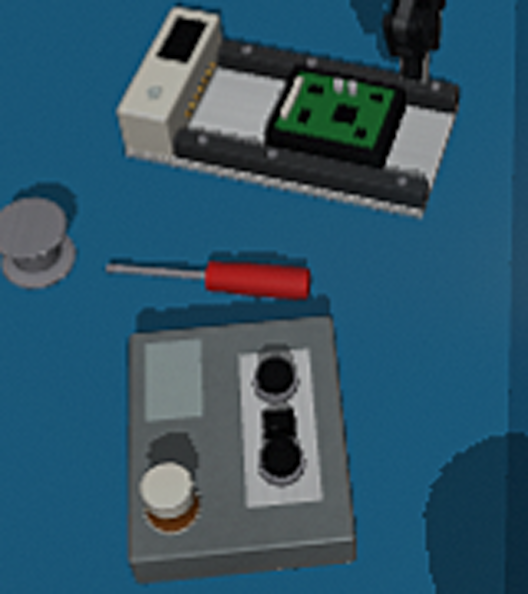

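```bash
python3 - <<'E'
from h import *
d,s=load('wrist1');R=np.array(s['orientation']);p=np.array(s['position'])
def P(n,uv,z):
    X=plane(d,s,[uv],z)[0]; print(n,X.round(4),'tool mm',((X-p)@R*1000).round(1))
P('railL outer near',(185,220),.03);P('railR outer near',(336,219),.03)
P('railL in',(209,217),.03);P('railR in',(314,217),.03)
P('railL outer top',(174,0),.03);P('railR outer top',(344,0),.03)
P('cass near L',(205,173),.038);P('cass near R',(317,173),.038)
P('cass far L',(206,36),.038);P('cass far R',(319,36),.038)
P('deck near L',(207,212),.01);P('deck near R',(312,212),.01)
print(proj(d,s,p+R@np.array([.014,0,0])),proj(d,s,p))
E
```

```text
railL outer near [ 0.4583 -0.0781  0.03  ] tool mm [ 95.8 -19.1 -61. ]
railR outer near [ 0.4349 -0.2035  0.03  ] tool mm [ 95.7 -18.1  66.6]
railL in [ 0.4571 -0.0987  0.03  ] tool mm [ 95.8 -16.3 -40.5]
railR in [ 0.4402 -0.1855  0.03  ] tool mm [ 95.7 -16.3  47.9]
railL outer top [ 0.6193 -0.1121  0.03  ] tool mm [ 96.  145.4 -58.4]
railR outer top [ 0.5966 -0.2292  0.03  ] tool mm [ 96.  145.5  61. ]
cass near L [ 0.4958 -0.1062  0.038 ] tool mm [ 87.8  23.1 -40.6]
cass near R [ 0.4792 -0.1917  0.038 ] tool mm [87.8 23.1 46.6]
cass far L [ 0.59   -0.1297  0.038 ] tool mm [ 88.  120.1 -35.5]
cass far R [ 0.5752 -0.2067  0.038 ] tool mm [ 88.  120.2  42.9]
deck near L [ 0.4555 -0.0931  0.01  ] tool mm [115.8 -19.  -45.8]
deck near R [ 0.4372 -0.1871  0.01  ] tool mm [115.7 -19.   50. ]
[[257.02518239 241.89462862]] [[256.98533341 254.08931241]]
```

Emit:
{"op": "apply_moves", "data": {"motion": [30,25,-4,3,0,0,0,30,30,0,0,0,0,0,30,20,0,0,0,0,0,30,8,0,0,0,0,0,30,8,0,0,0,0,0,30,0,0,0,0,0,0,30,0,0,0,0,0,0]}}

```text
time: 3.05
position: [0.46, -0.1443, 0.0349]
orientation: [[0.001, 0.981, -0.192], [-0.0, -0.192, -0.981], [-1.0, 0.001, -0.0]]
wrist_force: [0.5, -0.4, 0.6]
gripper_width: 0.352
```

```bash
python3 - <<'E'
from h import *
d,s=cap('wrist','wrist2');cap('side','side2');cap('scene','scene2')
print(s['time'],s['position'],s['wrist_force'])
a=cv2.imread('pics/side2.png')[125:225,170:320]
b=cv2.imread('pics/scene2.png')[180:280,170:320]
cv2.imwrite('pics/c6.png',np.vstack([cv2.resize(x,None,fx=3,fy=3,interpolation=cv2.INTER_CUBIC) for x in (a,b)]))
E
```

```text
3.05 [ 0.45998036 -0.14428845  0.034895  ] [ 0.53135547 -0.38591279  0.60743071]
```

View pics/wrist2.png

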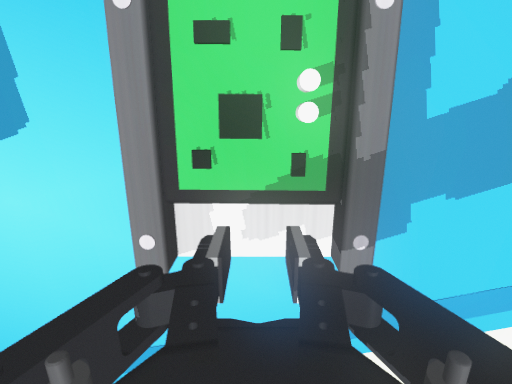

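View pics/c6.png

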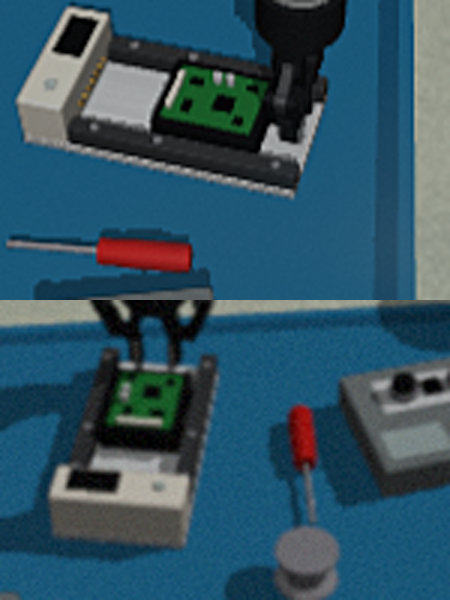

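Emit:
{"op": "apply_moves", "data": {"motion": [30,0,6,0,0,0,0,30,0,6,0,0,0,0,30,0,4,0,0,0,0,30,0,4,0,0,0,0,30,0,4,0,0,0,0,30,0,4,0,0,0,0,30,0,4,0,0,0,0,30,0,4,0,0,0,0]}}

```text
time: 4.0
position: [0.4951, -0.1512, 0.0342]
orientation: [[0.0, 0.981, -0.192], [-0.0, -0.192, -0.981], [-1.0, 0.0, 0.0]]
wrist_force: [-1.5, 0.6, -0.9]
gripper_width: 0.347
```

Emit:
{"op": "apply_moves", "data": {"motion": [30,0,5,0,0,0,0,30,0,5,0,0,0,0,30,0,5,0,0,0,0,30,0,5,0,0,0,0,30,0,5,0,0,0,0,30,0,5,0,0,0,0,30,0,5,0,0,0,0,30,0,0,0,0,0,0]}}

```text
time: 4.8
position: [0.5303, -0.1581, 0.0345]
orientation: [[0.002, 0.981, -0.192], [-0.0, -0.192, -0.981], [-1.0, 0.002, 0.0]]
wrist_force: [-0.3, 0.3, 0.3]
gripper_width: 0.35
```

```bash
python3 - <<'E'
from h import *
d,s=cap('wrist','wrist3');cap('side','side3')
print(s['time'],s['position'],s['wrist_force'])
E
```

```text
4.8 [ 0.53030021 -0.15810315  0.034498  ] [-0.25026912  0.33348416  0.3066443 ]
```

View pics/wrist3.png

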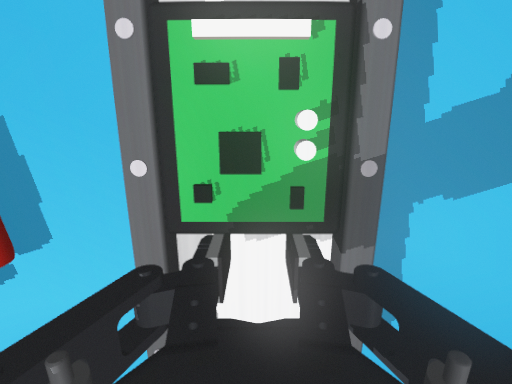

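Emit:
{"op": "apply_moves", "data": {"motion": [30,0,4,0,0,0,0,30,0,4,0,0,0,0,30,0,3,0,0,0,0,30,0,2,0,0,0,0,30,0,0,0,0,0,0]}}

```text
time: 5.4
position: [0.5423, -0.1605, 0.0343]
orientation: [[0.001, 0.981, -0.192], [-0.0, -0.192, -0.981], [-1.0, 0.001, 0.0]]
wrist_force: [-0.5, -0.4, -0.3]
gripper_width: 0.354
```

Emit:
{"op": "apply_moves", "data": {"motion": [30,0,2,0,0,0,0,30,0,2,0,0,0,0,30,0,0,0,0,0,0]}}

```text
time: 5.7
position: [0.5463, -0.1613, 0.0343]
orientation: [[0.001, 0.981, -0.192], [-0.0, -0.192, -0.981], [-1.0, 0.001, 0.0]]
wrist_force: [-1.9, 0.3, -1.1]
gripper_width: 0.352
```

Emit:
{"op": "apply_moves", "data": {"motion": [30,0,2,0,0,0,0,30,0,2,0,0,0,0]}}

```text
time: 5.9
position: [0.5467, -0.1613, 0.0339]
orientation: [[-0.006, 0.981, -0.192], [0.002, -0.192, -0.981], [-1.0, -0.006, -0.001]]
wrist_force: [-13.8, 2.9, 10.3]
gripper_width: 0.351
```

```bash
python3 - <<'E'
from h import *
d,s=cap('wrist','wrist4');cap('side','side4')
print(s['time'],s['position'],s['wrist_force'])
a=cv2.imread('pics/side4.png')[125:225,170:320]
cv2.imwrite('pics/c7.png',cv2.resize(a,None,fx=5,fy=5,interpolation=cv2.INTER_CUBIC))
E
```

```text
5.9 [ 0.54674773 -0.1613391   0.03392628] [-13.81220902   2.86850377  10.33708452]
```

View pics/c7.png

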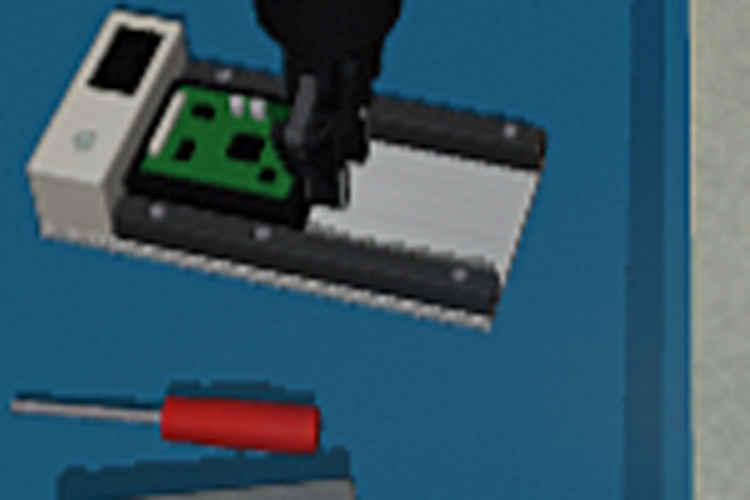

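View pics/wrist4.png

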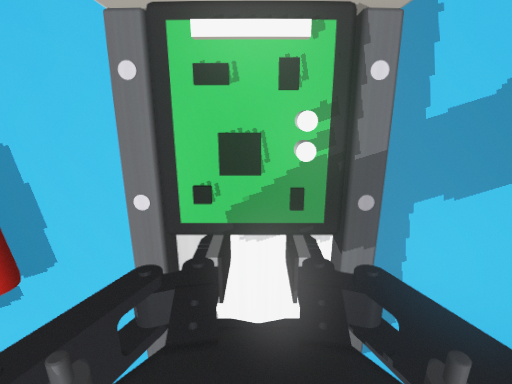

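Emit:
{"op": "apply_moves", "data": {"motion": [30,0,-4,0,0,0,0,30,0,-7,0,0,0,0,30,0,-7,0,0,0,0,30,-30,0,0,0,0,0,30,-40,0,0,0,0,0,50,-40,0,0,0,0,0,50,-20,-14,-40,0,0,0,50,0,-14,-40,0,0,0]}}

```text
time: 6.8
position: [0.5219, -0.0752, 0.1678]
orientation: [[0.008, 0.981, -0.196], [-0.0, -0.196, -0.981], [-1.0, 0.008, -0.002]]
wrist_force: [1.5, 0.5, -0.5]
gripper_width: 0.587
```

Emit:
{"op": "apply_moves", "data": {"motion": [50,0,-14,-45,0,0,0,50,0,0,-45,0,0,0,50,0,0,-45,0,0,0,50,0,0,-45,0,0,0,50,0,0,-40,0,0,0,50,0,0,0,-0.128,0,0,50,0,0,0,-0.128,0,0,50,0,0,0,-0.128,0,0]}}

```text
time: 7.6
position: [0.5482, 0.1445, 0.1643]
orientation: [[0.001, 0.981, 0.196], [0.0, 0.196, -0.981], [-1.0, 0.001, -0.0]]
wrist_force: [0.3, -0.8, 0.3]
gripper_width: 0.586
```

Emit:
{"op": "apply_moves", "data": {"motion": [50,20,0,0,0,0,0,50,0,0,0,0,0,0,50,0,0,0,0,0,0,50,0,0,0,0,0,0]}}

```text
time: 8.0
position: [0.5487, 0.1441, 0.145]
orientation: [[0.001, 0.982, 0.189], [0.0, 0.189, -0.982], [-1.0, 0.001, -0.0]]
wrist_force: [-0.2, 0.6, -0.4]
gripper_width: 0.581
```

```bash
python3 - <<'E'
from h import *
d,s=cap('wrist','wrist5');cap('side','side5');cap('scene','scene5')
print(s['time'],s['position'],s['wrist_force'],np.round(s['orientation'],3).tolist(),s['gripper_width'])
a=cv2.imread('pics/side5.png')[125:225,170:320];b=cv2.imread('pics/scene5.png')[180:280,170:320]
cv2.imwrite('pics/c8.png',np.vstack([cv2.resize(x,None,fx=3,fy=3,interpolation=cv2.INTER_CUBIC) for x in (a,b)]))
E
```

```text
8.0 [0.54866759 0.14406573 0.14497661] [-0.21390256  0.58041608 -0.35165459] [[0.001, 0.982, 0.189], [0.0, 0.189, -0.982], [-1.0, 0.001, -0.0]] 0.5807335822149687
```

View pics/wrist5.png

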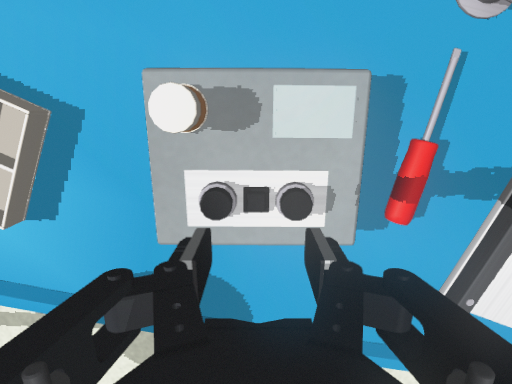

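View pics/c8.png

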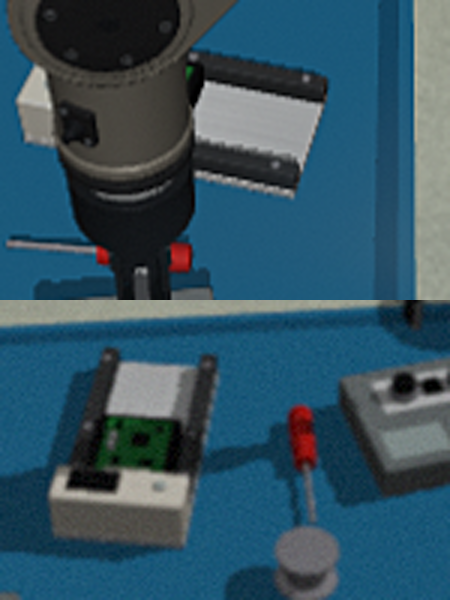

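```bash
python3 - <<'E'
from h import *
d,s=load('wrist5');R=np.array(s['orientation']);p=np.array(s['position'])
im=d['pixels'];m=(im.max(2)<60).astype(np.uint8);m[225:]=0;m[:175]=0;m[:,:190]=0;m[:,330:]=0
m=cv2.morphologyEx(m,cv2.MORPH_OPEN,np.ones((5,5)))
n,l,st,c=cv2.connectedComponentsWithStats(m)
for i in range(1,n):
    if st[i,4]>100:
        h=.05 if 235<c[i,0]<275 else .06
        X=plane(d,s,[c[i]],h)[0];cs=cv2.findContours((l==i).astype(np.uint8),0,2)[0][0]
        print(c[i].round(1),st[i],cv2.minEnclosingCircle(cs),X.round(4),((X-p)@R*1000).round(1))
for n,uv in [('tipL',(205,228)),('tipR',(312,228)),('corner nl',(158,244)),('nr',(355,244))]:
    X=plane(d,s,[uv],.04)[0];print(n,((X-p)@R*1000).round(1))
cv2.imwrite('pics/c9.png',cv2.resize(im[160:300,140:370],None,fx=3.4,fy=3.4,interpolation=cv2.INTER_CUBIC))
# where tips project for various depths
for dx in (0,.005,.014):
    print(dx,proj(d,s,[p+R@np.array([dx,y,z]) for y in(-.011,.011) for z in(-.025,.025)]).round(0).tolist())
E
```

```text
[208.4 207.8] [201 197  16  21 230] ((209.5, 207.0), 11.412812232971191) [0.5369 0.1809 0.06  ] [ 85.   -4.7 -38.4]
tipL [104.9 -30.5 -45.9]
tipR [104.9 -30.4  48.9]
corner nl [104.9 -46.2 -89.3]
nr [104.9 -46.1  88.8]
0 [[208.0, 273.0], [305.0, 273.0], [206.0, 233.0], [307.0, 234.0]]
0.005 [[209.0, 268.0], [303.0, 268.0], [207.0, 229.0], [305.0, 229.0]]
0.014 [[212.0, 259.0], [301.0, 259.0], [210.0, 223.0], [303.0, 223.0]]
```

View pics/c9.png

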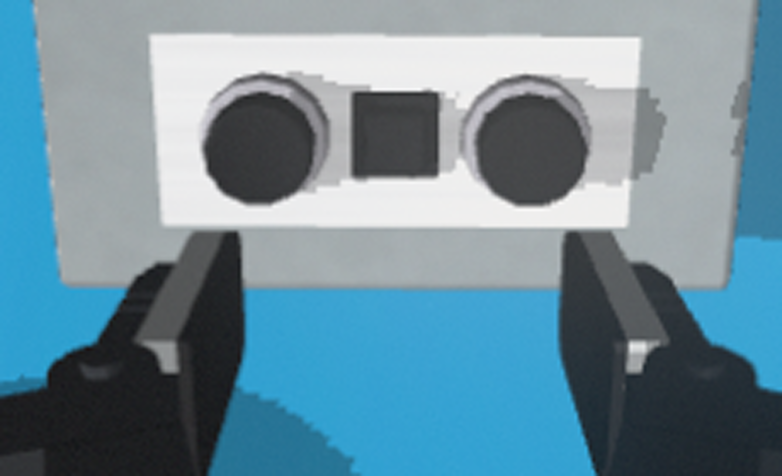

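```bash
python3 - <<'E'
from h import *
d,s=load('wrist5');R=np.array(s['orientation']);p=np.array(s['position'])
f=lambda x,y:(140+x/3.4,160+y/3.4)
for n,uv,h in [('L',f(258,148),.06),('R',f(530,150),.06),('P',f(396,135),.05),('jar',(172,107),.076)]:
    X=plane(d,s,[uv],h)[0];print(n,X.round(4),((X-p)@R*1000).round(1))
# tip corners at tool x=.006 plane
z=p[2]-.006
for n,uv in [('Lin',f(240,232)),('Lout',f(203,232)),('Rin',f(565,232)),('Rout',f(605,232))]:
    X=plane(d,s,[uv],z)[0];print(n,((X-p)@R*1000).round(1))
E
```

```text
L [0.5415 0.1756 0.06  ] [ 85.   -1.2 -32.3]
R [0.553  0.1134 0.06  ] [85.  -1.6 31. ]
P [0.5476 0.1441 0.05  ] [95.  -1.1 -0.3]
jar [0.6087 0.2135 0.076 ] [ 69.1  72.  -56.8]
Lin [  6.   11.2 -23.5]
Lout [  6.   11.2 -29.1]
Rin [ 6.  11.3 25.5]
Rout [ 6.  11.2 31.6]
```

Emit:
{"op": "apply_moves", "data": {"motion": [58,20,-1.5,-1,0,0,0,58,20,0,0,0,0,0,58,15,0,0,0,0,0,58,10,0,0,0,0,0,58,3,0,0,0,0,0,58,0,0,0,0,0,0,58,0,0,0,0,0,0]}}

```text
time: 8.85
position: [0.5472, 0.1448, 0.0769]
orientation: [[0.001, 0.982, 0.189], [0.0, 0.189, -0.982], [-1.0, 0.001, -0.0]]
wrist_force: [0.7, -0.2, 0.3]
gripper_width: 0.679
```

```bash
python3 - <<'E'
from h import *
d,s=cap('wrist','wrist6');cap('side','side6');cap('scene','scene6')
print(s['time'],s['position'],s['wrist_force'],s['gripper_width'])
cv2.imwrite('pics/c10.png',cv2.resize(d['pixels'][170:330,140:370],None,fx=3.4,fy=3.4,interpolation=cv2.INTER_CUBIC))
b=cv2.imread('pics/scene6.png')[170:260,270:370];cv2.imwrite('pics/c11.png',cv2.resize(b,None,fx=6,fy=6,interpolation=cv2.INTER_CUBIC))
E
```

```text
8.85 [0.54721154 0.14475778 0.07689997] [ 0.72555369 -0.23624823  0.29402307] 0.6785434843308074
```

View pics/c10.png

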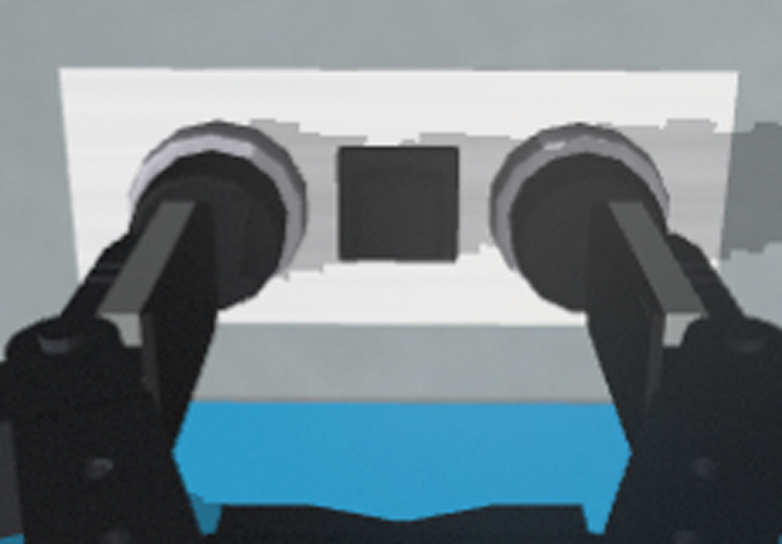

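View pics/c11.png

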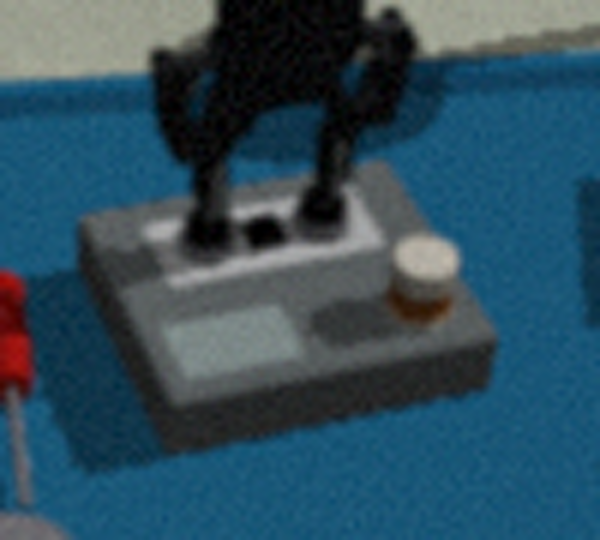

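Emit:
{"op": "apply_moves", "data": {"motion": [54,0,0,0,0,0,0,54,3,0,0,0,0,0,54,2,0,0,0,0,0,54,1,0,0,0,0,0,54,0,0,0,0,0,0,54,0,0,0,0,0,0]}}

```text
time: 9.6
position: [0.5465, 0.1447, 0.0703]
orientation: [[-0.0, 0.982, 0.19], [-0.0, 0.19, -0.982], [-1.0, -0.0, -0.0]]
wrist_force: [-0.4, -0.6, 1.7]
gripper_width: 0.634
```

```bash
python3 - <<'E'
from h import *
d,s=cap('wrist','wrist7')
print(s['time'],s['position'],s['wrist_force'],s['gripper_width'])
cv2.imwrite('pics/c12.png',cv2.resize(d['pixels'][170:330,140:370],None,fx=3.4,fy=3.4,interpolation=cv2.INTER_CUBIC))
E
```

```text
9.6 [0.54647342 0.14470108 0.07031185] [-0.44070088 -0.59365285  1.72241741] 0.6338712240109021
```

View pics/c12.png

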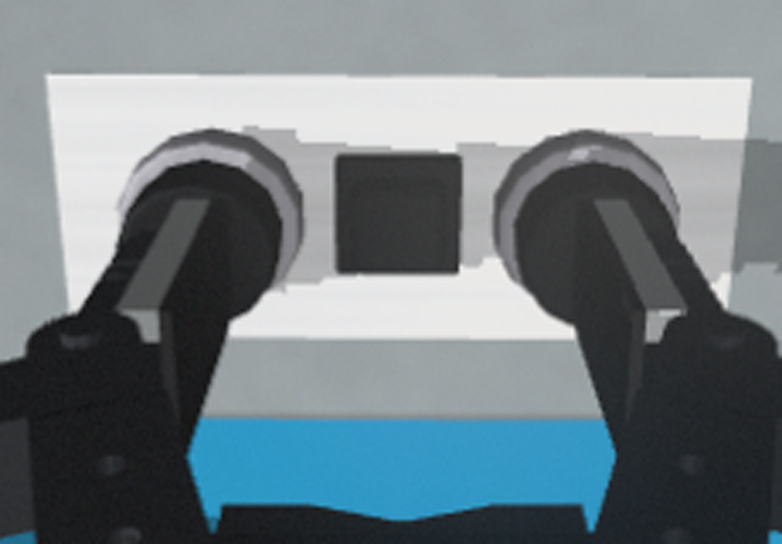

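Emit:
{"op": "apply_moves", "data": {"motion": [54,2,0,0,0,0,0,54,0,0,0,0,0,0]}}

```text
time: 9.85
position: [0.5466, 0.1447, 0.0683]
orientation: [[-0.0, 0.982, 0.19], [0.0, 0.19, -0.982], [-1.0, -0.0, -0.0]]
wrist_force: [-0.4, -0.3, 4.0]
gripper_width: 0.628
```

Emit:
{"op": "apply_moves", "data": {"motion": [54,2,0,0,0,0,0,54,0,0,0,0,0,0]}}

```text
time: 10.05
position: [0.5466, 0.1447, 0.0663]
orientation: [[-0.0, 0.982, 0.19], [0.0, 0.19, -0.982], [-1.0, -0.0, -0.0]]
wrist_force: [-1.5, -0.6, 5.2]
gripper_width: 0.637
```

Emit:
{"op": "apply_moves", "data": {"motion": [54,2,0,0,0,0,0,54,0,0,0,0,0,0]}}

```text
time: 10.25
position: [0.5466, 0.1447, 0.0644]
orientation: [[-0.0, 0.982, 0.19], [0.0, 0.19, -0.982], [-1.0, -0.0, -0.0]]
wrist_force: [-2.4, -0.7, 6.9]
gripper_width: 0.632
```

Emit:
{"op": "apply_moves", "data": {"motion": [54,1.5,0,0,0,0,0,54,0,0,0,0,0,0]}}

```text
time: 10.45
position: [0.5467, 0.1447, 0.0633]
orientation: [[-0.0, 0.982, 0.19], [0.0, 0.19, -0.982], [-1.0, -0.0, -0.0]]
wrist_force: [-3.7, -0.9, 9.7]
gripper_width: 0.632
```

Emit:
{"op": "apply_moves", "data": {"motion": [54,1,0,0,0,0,0,54,0,0,0,0,0,0]}}

```text
time: 10.65
position: [0.5467, 0.1447, 0.0631]
orientation: [[-0.0, 0.982, 0.189], [0.001, 0.189, -0.982], [-1.0, -0.0, -0.001]]
wrist_force: [-5.8, -0.8, 18.4]
gripper_width: 0.636
```

Emit:
{"op": "apply_moves", "data": {"motion": [54,0.5,0,0,0,0,0,54,0,0,0,0,0,0,54,0,0,0,0,0,0,54,0,0,0,0,0,0,54,0,0,0,0,0,0,54,0,0,0,0,0,0,54,0,0,0,0,0,0,54,0,0,0,0,0,0]}}

```text
time: 11.45
position: [0.5467, 0.1447, 0.0631]
orientation: [[-0.0, 0.982, 0.189], [0.001, 0.189, -0.982], [-1.0, 0.0, -0.001]]
wrist_force: [-8.4, -1.5, 23.5]
gripper_width: 0.631
```

```bash
python3 - <<'E'
from h import *
d,s=cap('wrist','wrist8')
print(s['time'],s['position'],s['wrist_force'],s['moment'],s['gripper_width'])
cv2.imwrite('pics/c13.png',cv2.resize(d['pixels'][170:330,140:370],None,fx=3.4,fy=3.4,interpolation=cv2.INTER_CUBIC))
E
```

```text
11.45 [0.54671224 0.14474789 0.0631032 ] [-8.42228206 -1.49039916 23.51347424] [-0.39378008  1.73084957  0.06719048] 0.6308668474923629
```

View pics/c13.png

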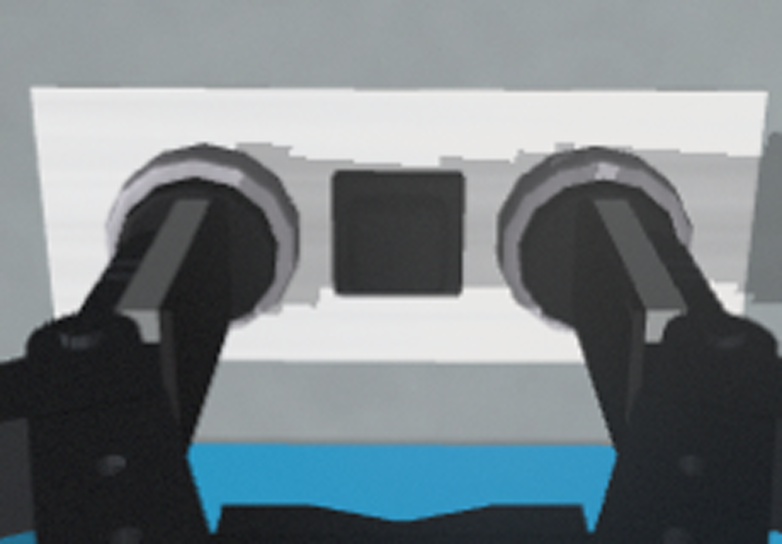

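Emit:
{"op": "apply_moves", "data": {"motion": [54,0,0,0,0,0,0,54,0,0,0,0,0,0,54,0,0,0,0,0,0,54,0,0,0,0,0,0,54,0,0,0,0,0,0,54,0,0,0,0,0,0,54,0,0,0,0,0,0,54,0,0,0,0,0,0]}}

```text
time: 12.3
position: [0.5467, 0.1447, 0.0631]
orientation: [[-0.0, 0.982, 0.189], [0.001, 0.189, -0.982], [-1.0, 0.0, -0.001]]
wrist_force: [-7.5, -2.0, 22.7]
gripper_width: 0.629
```

Emit:
{"op": "apply_moves", "data": {"motion": [54,0,0,0,0,0,0,54,0,0,0,0,0,0,54,0,0,0,0,0,0,54,0,0,0,0,0,0,54,0,0,0,0,0,0,54,0,0,0,0,0,0,54,0,0,0,0,0,0,54,0,0,0,0,0,0]}}

```text
time: 13.1
position: [0.5467, 0.1447, 0.0631]
orientation: [[-0.0, 0.982, 0.189], [0.001, 0.189, -0.982], [-1.0, 0.0, -0.001]]
wrist_force: [-7.8, -2.2, 23.0]
gripper_width: 0.633
```

Emit:
{"op": "apply_moves", "data": {"motion": [54,0,0,0,0,0,0,54,0,0,0,0,0,0,54,0,0,0,0,0,0,54,0,0,0,0,0,0,54,0,0,0,0,0,0,54,0,0,0,0,0,0,54,0,0,0,0,0,0,54,0,0,0,0,0,0]}}

```text
time: 13.9
position: [0.5467, 0.1447, 0.0631]
orientation: [[-0.0, 0.982, 0.189], [0.001, 0.189, -0.982], [-1.0, 0.0, -0.001]]
wrist_force: [-7.2, -2.1, 22.6]
gripper_width: 0.631
```

Emit:
{"op": "apply_moves", "data": {"motion": [54,0,0,0,0,0,0,54,0,0,0,0,0,0,54,0,0,0,0,0,0,54,0,0,0,0,0,0,54,-5,0,0,0,0,0,54,-10,0,0,0,0,0,54,-30,0,0,0,0,0,54,-40,0,0,0,0,0]}}

```text
time: 14.7
position: [0.5454, 0.1443, 0.1457]
orientation: [[-0.003, 0.982, 0.19], [-0.002, 0.19, -0.982], [-1.0, -0.004, 0.001]]
wrist_force: [0.2, -0.0, 0.5]
gripper_width: 0.628
```

Emit:
{"op": "apply_moves", "data": {"motion": [54,-30,0,0,0,0,0,54,0,0,0,0,0,0,54,0,0,0,0,0,0]}}

```text
time: 15.0
position: [0.547, 0.1449, 0.1768]
orientation: [[0.002, 0.982, 0.19], [0.001, 0.19, -0.982], [-1.0, 0.002, -0.0]]
wrist_force: [-0.3, -1.1, -0.8]
gripper_width: 0.635
```

```bash
python3 - <<'E'
from h import *
d,s=cap('wrist','wrist9');cap('scene','scene9');cap('side','side9')
print(s['time'],s['position'],s['wrist_force'])
b=cv2.imread('pics/scene9.png')[170:290,160:370];e=cv2.imread('pics/side9.png')[120:240,140:350]
cv2.imwrite('pics/c14.png',np.vstack([cv2.resize(x,None,fx=2.5,fy=2.5,interpolation=cv2.INTER_CUBIC) for x in(b,e)]))
E
```

```text
15.0 [0.54697277 0.1448775  0.1768087 ] [-0.32403342 -1.09278032 -0.80878323]
```

View pics/wrist9.png

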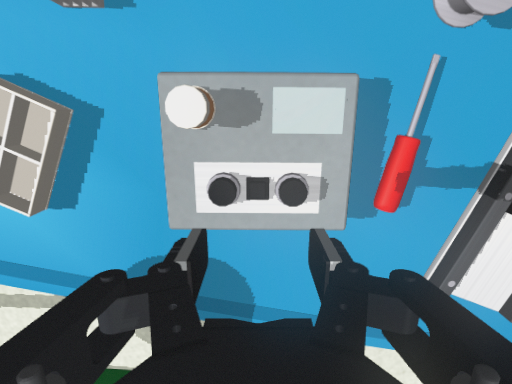

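View pics/c14.png

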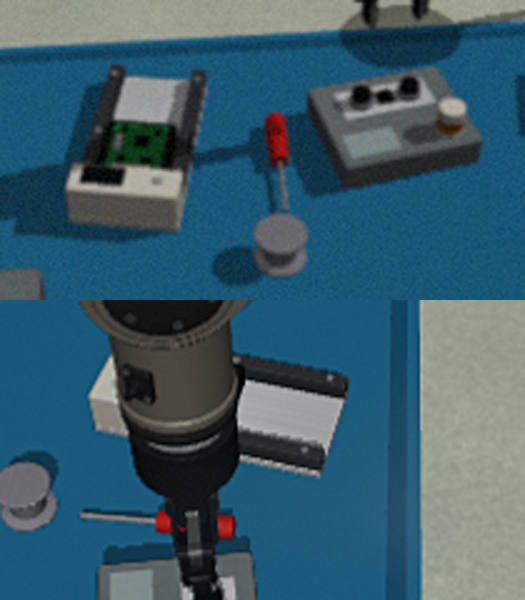

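```bash
python3 -c "
from workcell import sign_off
print(sign_off())"
```

```text
the job is handed in; nothing more can be done
None
```

I pushed the cassette home, pressed and held the two start keys, let them come back up, and handed the job in at about 15 s on the robot's clock.

- **Cassette:** I pushed it about 73 mm with the two fingers on its near face. It stopped hard, with the force rising from about 2 N to 14 N along the push. The finger position puts its near face at about -16 mm in the tester's frame, against -15 mm for fully home. In the last scene picture it sits against the end block. The side view was blocked by the arm at that moment, so I relied on that one picture and the stop position.
- **Start keys:** The force rose by about 0.8 N/mm, as two springs should give, then both keys reached their stops. I held them there for about 3.8 s at about 23 N in total. The picture during the hold showed both caps sunk evenly, with the low square key untouched.
- **After letting go:** The wrist force was back near zero, the round caps stood up again, and nothing else in view had moved. The bottle and multimeter at the far right were not rechecked, but the arm never went near them.

I had no direct reading of the key travel, so "fully down" rests on the force, the stop position and that picture. No check failed. Between cameras, the key positions disagreed by up to about 7 mm, so I placed the fingers using a close wrist view.

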